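# Load two slotted weights on a test-rig spindle and clamp them

## Robot

A 7-joint arm with a two-finger parallel gripper is mounted at the origin on the work surface. World frame = base frame: x ahead of the robot, y to its left, z up, the work surface at z = 0. Lengths are in mm, angles in rad, forces in N, time in s.
With the tool pointing down it reaches from about 400 to 875 mm from the base axis. Payload 4.4 kg.
Tool frame: the origin (TCP) lies at the very end of the fingers, on their centre line; the grasp point (between the pads) lies 19 mm behind it; z points along the fingers, y is the direction in which the jaws open and shut (so a half turn about z gives the same grasp; the last joint's range is limited). The gripper opens to 85 mm and grips with 20 to 120 N. Pads are 22 mm wide; open, the fingers measure 114 mm over their backs; the gripper's body (76 mm by 85 mm) begins 54 mm behind the grasp point. The pads swing forward as they close: fully open they stand 13 mm farther back than shut.
Start: joints at [-1.368, 0.628, 0.038, 1.517, -0.027, 0.996, -0.02], TCP at [172.599, 626.68, 231.313] pointing down, gripper open.
Joint ranges: [-3.06, 3.06], [-0.37, 2.12], [-1.25, 1.32], [0.18, 2.47], [-1.1, 4.24], [0.23, 1.98], [-2.94, 2.94]. Speed limits (rad/s): [2.57, 2.57, 3.14, 3.14, 3.14, 3.14, 3.14].

## Interface

Orientations are given as [roll, pitch, yaw] about the fixed x, y, z axes, in that order (R = Rz(yaw) Ry(pitch) Rx(roll)).
In Python, from cell import read_state, get_image, finish_job gives the robot as it stands.
- The arm moves only by the tool carry_out, never from a script. Its argument "series" is a list that holds one entry, the list of rows, each a list of 7 numbers: the shift along the tool's x, y, z in cm, then the turn, a rotation vector about the tool's x, y, z in rad, then the finger opening in cm, from 0 to 8.54. In form: [[[x, y, z, wx, wy, wz, grip], ...]]. A call has 1 to 5 rows; each row is the pose to reach, as a shift and turn from the pose commanded when the call began, along the tool's axes at that moment; what a row does not reach only later rows make up. A row lasts 1/12 s, in which the tool goes at most 41.7 mm and 7.16 degrees, less where a joint would pass 70% of its speed; a pose out of reach is approached as far as the arm can. A call with a gripper value outside its range is refused whole. The fingers move at their own pace and stop on an object; the grip force is fixed at half the most. Time passes only in rows, so rows that repeat a pose let the fingers close. It gives the time, the measured TCP pose, the force and the opening at its end, in the units of the state.
- read_state(): the state, without advancing time (a new reading comes with each control period).
- get_image(name): name is "scene" or "top" or "wrist"; returns a dict with "img" (400x640x3 uint8, blue, green, red), "z_map" (400x640 float32, mm along the optical axis (not along the pixel's ray), 0 where there is no reading), "mtx" (3x3 intrinsics, pixels), "T" (4x4, takes a point from camera to world coordinates); the wrist camera has in their place "T_tool_cam" (4x4, takes a point from camera to tool coordinates, whose origin is the TCP and whose axes are the flange's). Camera axes: x right, y down, z forward; pixel columns grow to the right and rows downward; lengths in mm; the calibration is good to about 2 mm. A picture is of the moment at which its call begins: read the wrist's pose just before it.
- finish_job(): hands the job in, once; it reports no verdict.
The state is a dict: "clock": time; "qpos": joint angles; "qd": joint speeds; "tau": joint torques, N m; "eef_pos": TCP position; "tool_rot": TCP orientation; "force": force on the tool from outside, world axes, zero at the start; "torque": the same for the moment, N m; "width": finger opening in mm.
Only numpy, scipy, OpenCV 4.12 (cv2) and the standard library are available. Lean on these libraries where they do the work, as an engineer would, in place of code of your own. Each camera call takes 0.05 s, during which the arm holds its last target.

## Task

Load the weight carrier of the test rig: slide the blue slotted plate off the low shelf onto the pan until its slot is fully home on the spindle, then slide the brass plate off the high shelf onto the top of the blue one, fully home too, and then press the red hold-down bar down the spindle until it rests on the brass plate. Slide the heavy plates, do not lift them, leave both lying flat and square on the spindle, and leave everything else on the bench where it is.

Things in the scene. Friction and masses are not known exactly. Their poses are not given: they have to be found in the camera images.
- station: fixed weight-loading station, 530 mm long (y) x 130 mm deep (x): a pan with an upright spindle in the middle, a shelf at either end. Origin: on the bench under the spindle axis, z up, +y towards the low shelf. The pan is aluminium, 90 x 120 mm (x, y), top 40 mm above the bench; it leaves an 18 mm gap to each shelf, which the plates bridge as they slide across.
- low_shelf (a point): centre of the top of the low shelf (blue lips), 42 mm above the bench. It spans station y = +78 to +260 mm and is 84 mm wide (x) between side lips 6 mm high; both its ends are open.
- high_shelf (a point): centre of the top of the high shelf (yellow lips), 60 mm above the bench. It spans station y = -78 to -260 mm, otherwise like the low one. The blue plate's top, once on the pan, is at 58 mm, and the brass plate's on it at 76 mm.
- spindle (a point): point on the axis of the steel spindle (14 mm diameter, top 147 mm above the bench) at the pan's top face, 40 mm above the bench
- first_plate: blue slotted plate, 120 x 64 x 18 mm, 0.5 to 0.9 kg. Origin: centre of its underside; +x runs along its length to the slotted front, which faces the spindle. The 18 mm wide slot starts at the front edge (flared to 44 mm) and is 52 mm deep; the rear is a flat face at x = -60 mm. Starts on the low shelf, up to 0.12 rad askew, origin 150 to 185 mm from the spindle; 3 to 8 N slide it.
- first_plate_seat (a point): point on the underside of the blue plate, 15 mm ahead (+x) of its origin, 75 mm ahead of its rear face; it lies on the spindle axis when the spindle touches the bottom of the slot
- second_plate: brass slotted plate, 120 x 64 x 18 mm, 0.5 to 0.9 kg. Origin: centre of its underside; +x runs along its length to the slotted front, which faces the spindle. The 18 mm wide slot starts at the front edge (flared to 44 mm) and is 52 mm deep; the rear is a flat face at x = -60 mm. Starts on the high shelf, up to 0.12 rad askew, origin 150 to 185 mm from the spindle; 3 to 8 N slide it.
- second_plate_seat (a point): point on the underside of the brass plate, 15 mm ahead (+x) of its origin, 75 mm ahead of its rear face; it lies on the spindle axis when the spindle touches the bottom of the slot
- hold_down (a joint): travel of the red hold-down down the spindle in m: 0 at the top (underside 126 mm above the bench), growing downwards, 0.050 when it meets the top of both stacked plates. Starts between 0 and 0.025. Friction holds it where it is left; about 4 to 6 N pushes it down. Lowered too soon it blocks the plates.
- bar_top (a point): centre of the top face of the red hold-down; the spindle sticks up through it. It is a disc 52 mm across with a crossbar 130 mm long (station x) x 20 mm wide, all 12 mm thick; it cannot turn or tip and may be pressed anywhere on its bar.
- spare_plate: spare slotted weight plate, same shape as the two others, bare grey steel, lying on the bench beside the station; not part of this job
- beaker: glass beaker, 72 mm across, 85 mm tall, beside the station; leave standing
- reagent_jar: amber jar with a blue cap, 68 mm across, 100 mm tall, beside the station; leave standing
- wrench: steel wrench 160 mm long lying on the bench on the robot's side of the station; leave alone
- wash_bottle: white bottle with a red cap, 64 mm across, 160 mm tall, left of the station; leave standing
- sample_tray: open white tray 130 x 180 x 35 mm right of the station; leave alone
- sample_cup: orange plastic cylinder 52 mm across, 45 mm tall, standing in the tray; leave alone
Things that resemble listed ones, but are neither listed nor needed, are in the scene too. Of the things like the first_plate, leave any that is purple; of the rest the larger one is meant.

How it is judged:
By the outcome, as a careful person would: the job done as asked, in the order asked, and still so for the second after the job is handed in, with the robot touching nothing.
It also fails if it takes over 69 s, if anything falls off the work surface, if the arm or the gripper's body presses on something with over 40 N, if the wrist force passes 120 N, or if a joint passes its speed limit or range.

## Working session

There is one attempt and no reset: what is moved stays moved. The work goes in short steps, Python scripts to look and compute and a tool call to move; the robot and the scene stay as the last step left them, time stands still between calls to the robot, and variables do not carry over. Pictures are saved under pics/ and viewed, and the job is handed in when it is done.

Besides the shell and the picture viewer there is one more tool, called after "Emit:" as name([rows], argument=value, ...), one row to a line, values as JSON. carry_out: Moves the arm, as the interface text tells. Its arguments: {"type":"object","properties":{"series":{"type":"array","items":{"type":"array","items":{"type":"array","items":{"type":"number"}}}}},"required":["series"]}

```bash
mkdir -p pics; ls
cat > h.py <<'E'
import numpy as np, cv2, pickle
from cell import read_state, get_image, finish_job
def snap(n,f):
    d=get_image(n); cv2.imwrite('pics/'+f+'.png',d['img']); pickle.dump(d,open('pics/'+f+'.pkl','wb')); return d
def load(f): return pickle.load(open('pics/'+f+'.pkl','rb'))
def px(d,u,v,z=None,T=None):
    T=d.get('T') if T is None else T; K=np.array(d['mtx']); T=np.array(T)
    r=np.array([(u-K[0,2])/K[0,0],(v-K[1,2])/K[1,1],1.])
    if z is None:
        v0=int(round(v));u0=int(round(u)); s=d['z_map'][v0,u0]
    else: s=(z-T[2,3])/(T[:3,:3]@r)[2]
    return (T@np.append(r*s,1))[:3]
def crop(f,x0,y0,x1,y1,k,o):
    im=cv2.imread('pics/'+f+'.png')[y0:y1,x0:x1]; cv2.imwrite('pics/'+o+'.png',cv2.resize(im,None,fx=k,fy=k,interpolation=cv2.INTER_CUBIC))
E
python3 - <<'E'
from h import *
print(read_state()); snap('scene','s0'); snap('top','t0')
E
```

```text
pics
{'clock': 0.0, 'qpos': array([-1.36778539,  0.6293521 ,  0.03841446,  1.51839004, -0.0269997 ,
        0.99628816, -0.02002322]), 'qd': array([ 6.42776595e-06,  9.02568897e-06, -8.39532197e-04, -1.07881348e-03,
        1.66954774e-03, -1.07581533e-03,  6.82151820e-04]), 'tau': array([ 3.54092244e-04, -5.63406444e+01,  1.22653261e+00, -1.93442005e+01,
        1.11545407e-02,  1.05724524e-02, -6.42341988e-06]), 'eef_pos': array([172.41894449, 626.05629033, 230.37766881]), 'tool_rot': array([-3.13967215e+00,  1.02485786e-05,  2.87278041e+00]), 'force': array([0.04027002, 0.51332111, 0.13424516]), 'torque': array([ 0.04776505, -0.01174152,  0.01849014]), 'width': 85.11779133281419}
```

View pics/s0.png

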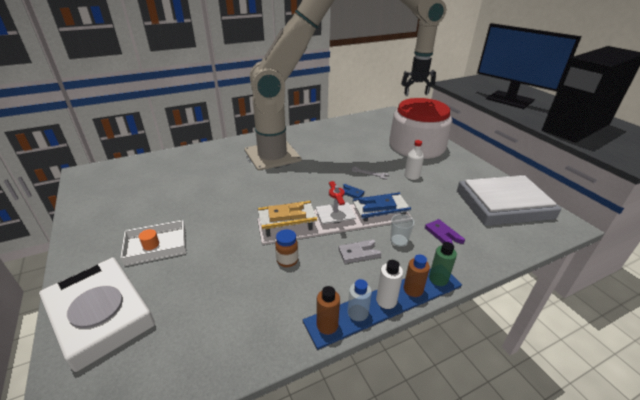

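View pics/t0.png

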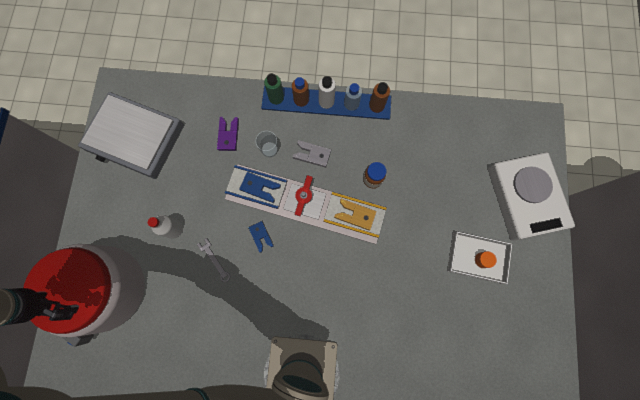

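The scene shows three candidates for first_plate: the blue plate on the shelf at top (262,186), a smaller blue plate on the bench at (261,236), and a purple one at (228,134). The one on the low shelf fits, being the larger of the two blue ones. I'll confirm it in a crop.

Run:
```python
from h import *
crop('t0',215,155,395,255,4.4,'t0c')
d=load('t0')
print(d['mtx'],d['T'])
```

```text
[[364.09879105   0.         318.37911364]
 [  0.         364.09879105 202.58338356]
 [  0.           0.           1.        ]] [[ 8.81983310e-02 -9.74219499e-01  2.07647349e-01  2.87524800e+02]
 [-9.96087426e-01 -8.50961673e-02  2.38428425e-02 -3.23676213e+01]
 [-5.55816852e-03 -2.08937812e-01 -9.77913134e-01  1.20786886e+03]
 [ 0.00000000e+00  0.00000000e+00  0.00000000e+00  1.00000000e+00]]
```

View pics/t0c.png

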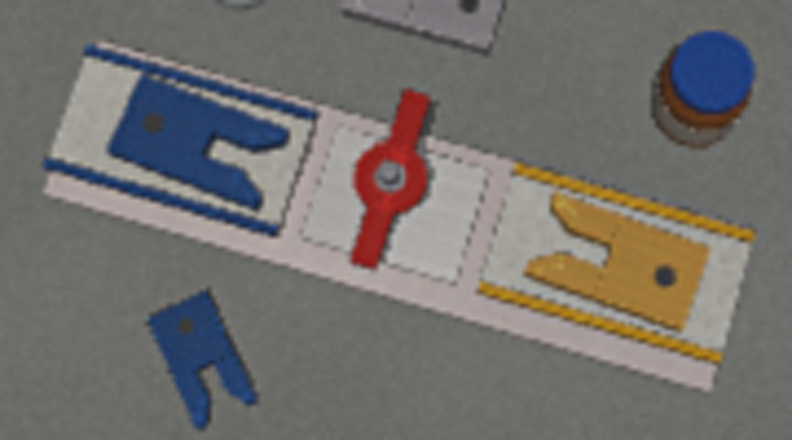

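```bash
cat >> h.py <<'E'
def st(P,o,yaw):
    c,s=np.cos(yaw),np.sin(yaw); d=np.array(P)[:2]-o[:2]; return np.array([c*d[0]+s*d[1],-s*d[0]+c*d[1]])
E
python3 - <<'E'
from h import *
d=load('t0')
c=lambda u,v,z: px(d,215+u/4.4,155+v/4.4,z)
P=dict(bl1=c(97,48,48),bl2=c(315,115,48),bl3=c(47,165,48),bl4=c(280,232,48),y1=c(517,170,66),y2=c(752,235,66),y3=c(482,290,66),y4=c(718,357,66),sp=c(391,174,147),
bf1=c(287,136,60),bf2=c(258,206,60),br1=c(142,75,60),br2=c(110,155,60),gr1=c(708,245,78),gr2=c(683,330,78),gf1=c(556,196,78),gf2=c(528,270,78))
for k in P: print(k,P[k].round(1))
ang=lambda a,b: np.degrees(np.arctan2(*(P[a]-P[b])[[1,0]]))
for a,b in [('bl1','bl2'),('bl3','bl4'),('y1','y2'),('y3','y4')]: print(ang(a,b), np.hypot(*(P[a]-P[b])[:2]))
E
```

```text
bl1 [634.7 277.   48. ]
bl2 [596.8 106.8  48. ]
bl3 [541. 302.  48.]
bl4 [505.5 123.1  48. ]
y1 [563.3 -47.3  66. ]
y2 [ 529.8 -221.    66. ]
y3 [472.5 -29.3  66. ]
y4 [ 438.9 -201.2   66. ]
sp [533.5  39.  147. ]
bf1 [575.8 124.3  60. ]
bf2 [521.2 139.7  60. ]
br1 [613.1 237.5  60. ]
br2 [550.  253.1  60. ]
gr1 [ 517.2 -188.    78. ]
gr2 [ 454.4 -173.7   78. ]
gf1 [543.6 -76.7  78. ]
gf2 [487.8 -60.8  78. ]
77.42901877857264 174.3972636622088
78.77522801918815 182.3707936640816
79.07950972705234 176.9287945752759
78.97087086502728 175.21338270061815
```

```bash
cat >> h.py <<'E'
from scipy.spatial.transform import Rotation as Ro
def go(x,y,z,yaw_deg):
    s=read_state(); R=Ro.from_euler('xyz',s['tool_rot']); 
    t=R.inv().apply(np.array([x,y,z])-s['eef_pos'])/10
    w=(R.inv()*Ro.from_euler('xyz',[np.pi,0,np.radians(yaw_deg)])).as_rotvec()
    print('row cm/rad',t.round(2),w.round(3),'| clock',s['clock'],'pos',s['eef_pos'].round(1),'F',s['force'].round(1),'w',s['width'].round(1))
def wT(s,d):
    T=np.eye(4);T[:3,:3]=Ro.from_euler('xyz',s['tool_rot']).as_matrix();T[:3,3]=s['eef_pos'];return T@np.array(d['T_tool_cam'])
E
python3 - <<'E'
from h import *
d=get_image('wrist');print(d['T_tool_cam'],d['mtx'])
go(520,50,340,78.8)
E
```

```text
[[ 1.21565410e-04 -9.65880029e-01 -2.58989873e-01  6.49671416e+01]
 [ 9.99999973e-01  6.62114545e-05  2.22453042e-04 -1.21516862e-01]
 [-1.97714855e-04 -2.58989893e-01  9.65880011e-01 -1.42596959e+02]
 [ 0.00000000e+00  0.00000000e+00  0.00000000e+00  1.00000000e+00]] [[295.75607925   0.         320.33588238]
 [  0.         295.75607925 201.63587549]
 [  0.           0.           1.        ]]Traceback (most recent call last):
  File "<stdin>", line 3, in <module>
  File "h.py", line 22, in go
    print('row cm/rad',t.round(2),w.round(3),'| clock',s['clock'],'pos',s['eef_pos'].round(1),'F',s['force'].round(1),'w',s['width'].round(1))
                                                                                                                          ^^^^^^^^^^^^^^^^
AttributeError: 'float' object has no attribute 'round'
```

```bash
sed -i "s/s\['width'\].round(1)/round(s['width'],1)/" h.py
python3 - <<'E'
from h import *
go(579,274,250,78.8)
E
```

```text
row cm/rad [-48.55 -23.17  -1.91] [-1.000e-03  1.000e-03  1.498e+00] | clock 0.15 pos [172.4 626.2 230.6] F [-0.5  0.2 -0.5] w 85.4
```

Emit:
carry_out([
  [[-48.5,-23.2,-1.9,0,0,1.498,4],[-48.5,-23.2,-1.9,0,0,1.498,4],[-48.5,-23.2,-1.9,0,0,1.498,4],[-48.5,-23.2,-1.9,0,0,1.498,4],[-48.5,-23.2,-1.9,0,0,1.498,4]],
])

```text
clock: 0.57
eef_pos: [330.9, 488.6, 238.6]
tool_rot: [-3.141, 0.0, 2.242]
force: [0.5, 1.0, 0.1]
width: 39.9
```

Run:
```python
from h import *
go(579,274,250,78.8)
```

```text
row cm/rad [-32.23   6.09  -1.14] [-0.     0.     0.867] | clock 0.5667 pos [330.9 488.6 238.6] F [0.5 1.  0.1] w 39.9
```

Emit:
carry_out([
  [[-32.2,6.1,-1.1,0,0,0.867,4],[-32.2,6.1,-1.1,0,0,0.867,4],[-32.2,6.1,-1.1,0,0,0.867,4],[-32.2,6.1,-1.1,0,0,0.867,4],[-32.2,6.1,-1.1,0,0,0.867,4]],
])

```text
clock: 0.98
eef_pos: [489.2, 353.5, 245.7]
tool_rot: [-3.141, -0.0, 1.617]
force: [0.2, 0.3, -0.1]
width: 40.0
```

Run:
```python
from h import *
go(579,274,250,78.8)
```

```text
row cm/rad [-8.35  8.6  -0.43] [-0.    -0.     0.242] | clock 0.9833 pos [489.2 353.5 245.7] F [ 0.2  0.3 -0.1] w 40.0
```

Emit:
carry_out([
  [[-8.3,8.6,-0.4,0,0,0.242,4],[-8.3,8.6,-0.4,0,0,0.242,4],[-8.3,8.6,-0.4,0,0,0.242,4],[-8.3,8.6,-0.4,0,0,0.242,4]],
])

```text
clock: 1.32
eef_pos: [584.9, 267.2, 250.1]
tool_rot: [3.134, 0.005, 1.369]
force: [0.8, -1.1, 0.4]
width: 40.3
```

Run:
```python
from h import *
go(579,274,250,78.8)
s=read_state();d=snap('wrist','w1');d['T']=wT(s,d);pickle.dump(d,open('pics/w1.pkl','wb'))
```

```text
row cm/rad [ 0.55 -0.71  0.  ] [ 0.007  0.005 -0.006] | clock 1.3167 pos [584.9 267.2 250.1] F [ 0.8 -1.1  0.4] w 40.3
```

View pics/w1.png

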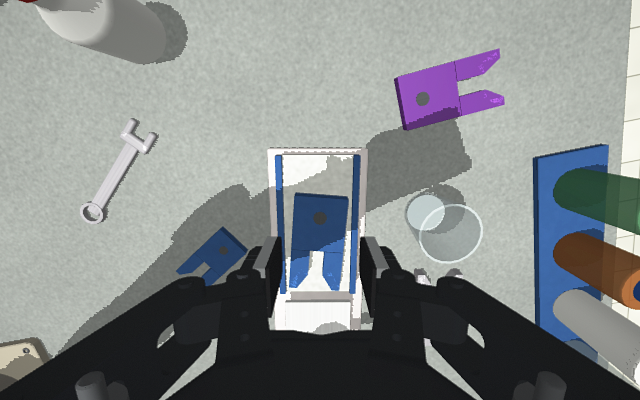

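The wrist view shows the blue plate on the low shelf (rear edge at 293-348, row 195). The smaller blue one is on the bench at (212,260) and the purple one at (450,90). I'm taking a settled shot for measurement.

Run:
```python
from h import *
go(579,274,250,78.8)
s=read_state();d=snap('wrist','w2');d['T']=wT(s,d);pickle.dump(d,open('pics/w2.pkl','wb'))
print(s['qd'].round(3))
crop('w2',255,140,385,340,3,'w2c')
```

```text
row cm/rad [ 0.23 -0.32 -0.04] [ 0.003  0.003 -0.002] | clock 1.3667 pos [581.7 271.2 249.6] F [-1.1  0.9  0.5] w 40.0
[-0.066 -0.013 -0.074  0.029 -0.033  0.013 -0.015]
```

View pics/w2c.png

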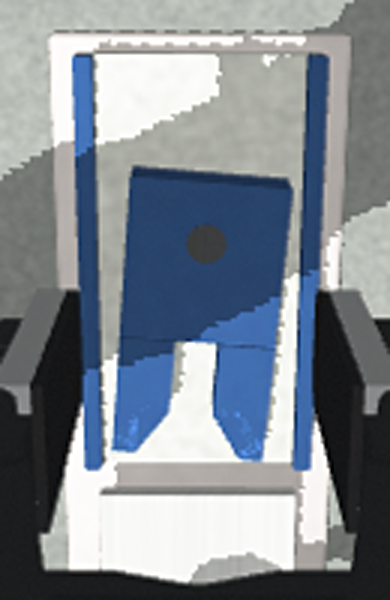

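Run:
```python
from h import *
d=load('w2')
c=lambda u,v,z: px(d,255+u/3,140+v/3,z)
P=dict(l1=c(93,55,48),l2=c(103,468,48),r1=c(308,55,48),r2=c(295,468,48),pr1=c(133,178,60),pr2=c(291,190,60),pe1=c(102,492,40),pe2=c(295,492,40))
for k in P: print(k,P[k].round(1))
m1=(P['l1']+P['r1'])/2;m2=(P['l2']+P['r2'])/2
print(m1,m2,np.degrees(np.arctan2(*(m1-m2)[[1,0]])),np.hypot(*(m1-m2)[:2]),np.hypot(*(P['l1']-P['r1'])[:2]))
e=P['pr1']-P['pr2'];print('rear',np.degrees(np.arctan2(e[1],e[0])),np.hypot(*e[:2]))
yaw=np.radians(-11.2);u=np.array([-np.sin(yaw),np.cos(yaw)])
o=((m1[:2]-u*260)+(m2[:2]-u*78))/2; print('origin',o)
for k in P: print(k,st(P[k],o,yaw).round(1))
```

```text
l1 [548.5 302.8  48. ]
l2 [511.9 125.7  48. ]
r1 [630.  286.4  48. ]
r2 [594.6 108.9  48. ]
pr1 [554.6 254.7  60. ]
pr2 [613.7 237.9  60. ]
pe1 [506.8 108.8  40. ]
pe2 [592.6  91.5  40. ]
[589.23582706 294.61002012  48.        ] [553.26280978 117.28230399  48.        ] 78.53249283357815 180.939705103899 83.06973392619302
rear 164.125001516392 61.45600812057635
origin [538.42371307  40.1647408 ]
l1 [-41.1 259.6]
l2 [-42.6  78.7]
r1 [ 42.  259.4]
r2 [41.8 78.4]
pr1 [-25.8 213.6]
pr2 [ 35.4 208.6]
pe1 [-44.4  61.2]
pe2 [43.1 60.8]
```

Run:
```python
from h import *
go(584.4,275.3,47,78.6)
```

```text
row cm/rad [ 0.2   0.48 20.22] [-0.     0.001  0.005] | clock 1.4167 pos [579.4 274.5 249.2] F [ 0.6  0.5 -0.2] w 39.8
```

Emit:
carry_out([
  [[0.2,0.5,4,0,0,-0.003,4],[0.2,0.5,8,0,0,-0.003,4],[0.2,0.5,12,0,0,-0.003,4],[0.2,0.5,15,0,0,-0.003,4],[0.2,0.5,16,0,0,-0.003,4]],
])

```text
clock: 1.83
eef_pos: [578.5, 278.6, 84.4]
tool_rot: [-3.133, 0.004, 1.387]
force: [-1.2, -0.9, -0.4]
width: 39.9
```

Run:
```python
from h import *
go(584.4,275.3,47,78.6)
s=read_state();d=snap('wrist','w3');crop('w3',200,100,440,360,2,'w3c')
```

```text
row cm/rad [-0.21  0.67  3.73] [-0.009  0.004  0.015] | clock 1.8333 pos [578.5 278.6  84.4] F [-1.2 -0.9 -0.4] w 39.9
```

View pics/w3.png

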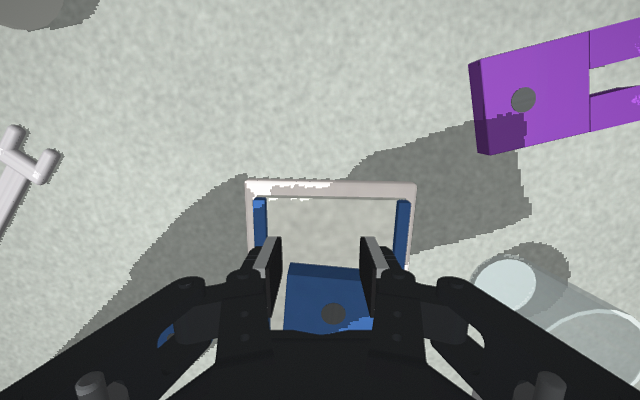

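Emit:
carry_out([
  [[0,0.3,2,0,0,0,4],[0,0.3,3.5,0,0,0,4],[0,0.3,3.7,0,0,0,4]],
])

```text
clock: 2.13
eef_pos: [585.6, 278.0, 52.1]
tool_rot: [-3.14, 0.0, 1.385]
force: [-1.1, -0.0, 0.1]
width: 39.9
```

Run:
```python
from h import *
go(584.4,275.3,47,78.6)
```

```text
row cm/rad [-0.29 -0.07  0.51] [-0.002  0.     0.013] | clock 2.1333 pos [585.6 278.   52.1] F [-1.1 -0.   0.1] w 39.9
```

Emit:
carry_out([
  [[-0.3,0,0.5,0,0,0.013,4],[-1,0,0.5,0,0,0.013,4],[-2,0,0.5,0,0,0.013,4]],
])

```text
clock: 2.38
eef_pos: [583.3, 258.7, 49.0]
tool_rot: [3.14, -0.003, 1.372]
force: [1.7, 3.6, -0.9]
width: 39.6
```

Run:
```python
from h import *
x=lambda y:(537+y*.1977,40+y*.980)
go(*x(86),47,78.6); print(st(read_state()['eef_pos'],np.array([537,40]),np.radians(-11.4)))
```

```text
row cm/rad [-13.76  -0.22   0.16] [ 0.002 -0.003  0.   ] | clock 2.3833 pos [583.3 258.7  49. ] F [ 1.7  3.6 -0.9] w 39.6
[  2.16912713 223.58638704]
```

Emit:
carry_out([
  [[-1,0,0.1,0,0,0,4],[-2,0,0.1,0,0,0,4],[-3,-0.1,0.1,0,0,0,4],[-4,-0.1,0.1,0,0,0,4],[-5,-0.1,0.1,0,0,0,4]],
])

```text
clock: 2.8
eef_pos: [573.3, 210.2, 48.6]
tool_rot: [3.138, -0.005, 1.371]
force: [0.7, 6.0, 2.2]
width: 40.0
```

Run:
```python
from h import *
x=lambda y:(537+y*.1977,40+y*.980)
go(*x(86),47,78.6); s=read_state();print(st(s['eef_pos'],np.array([537,40]),np.radians(-11.4)))
d=snap('wrist','w4')
```

```text
row cm/rad [-8.8  -0.2   0.12] [ 0.003 -0.005 -0.   ] | clock 2.8 pos [573.3 210.2  48.6] F [0.7 6.  2.2] w 40.0
[  1.99904893 173.98065724]
```

View pics/w4.png

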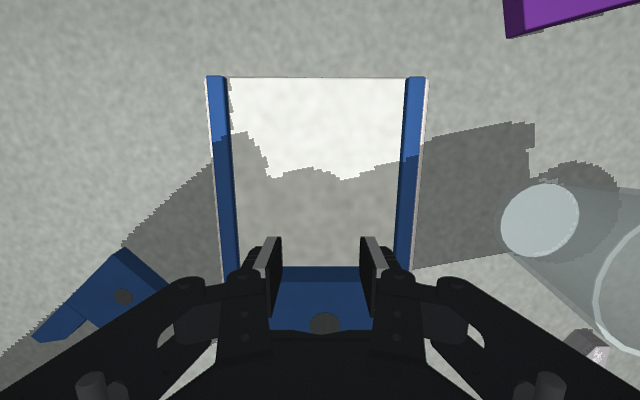

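Emit:
carry_out([
  [[-1,0,0.1,0,0,0,4],[-2,0,0.1,0,0,0,4],[-3,-0.1,0.1,0,0,0,4],[-4,-0.1,0.1,0,0,0,4],[-5,-0.1,0.1,0,0,0,4]],
])

```text
clock: 3.27
eef_pos: [563.7, 163.5, 48.1]
tool_rot: [3.136, -0.007, 1.373]
force: [2.0, 9.2, 7.4]
width: 40.1
```

Run:
```python
from h import *
x=lambda y:(537+y*.1977,40+y*.980)
go(*x(86),47,78.6); s=read_state();print(st(s['eef_pos'],np.array([537,40]),np.radians(-11.4)))
d=snap('wrist','w5');snap('top','t5');crop('t5',215,155,395,255,4.4,'t5c')
```

```text
row cm/rad [-4.03 -0.18  0.08] [ 0.005 -0.007  0.001] | clock 3.2667 pos [563.7 163.5  48.1] F [2.  9.2 7.4] w 40.1
[  1.79308362 126.30511145]
```

View pics/w5.png

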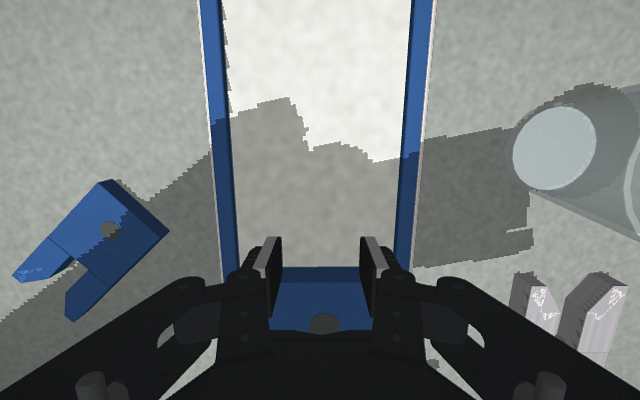

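View pics/t5c.png

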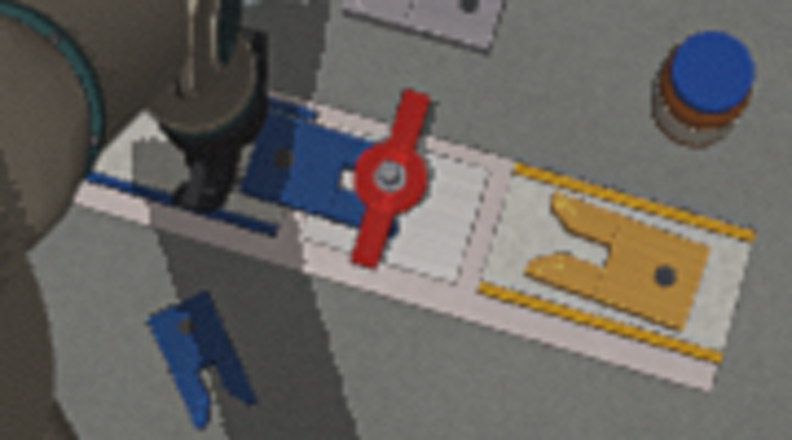

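Emit:
carry_out([
  [[-0.6,0,0,0,0,0,4],[-1.2,0,0,0,0,0,4],[-1.8,0,0,0,0,0,4],[-2.4,0,0,0,0,0,4],[-2.8,0,0,0,0,0,4]],
])

```text
clock: 3.78
eef_pos: [555.7, 135.6, 46.7]
tool_rot: [-3.141, -0.005, 1.372]
force: [0.2, 9.7, 6.4]
width: 40.2
```

Run:
```python
from h import *
x=lambda y:(537+y*.1977,40+y*.980)
go(*x(86),47,78.6); s=read_state();print(st(s['eef_pos'],np.array([537,40]),np.radians(-11.4)))
snap('top','t6');crop('t6',215,155,395,255,4.4,'t6c')
```

```text
row cm/rad [-1.15  0.06 -0.03] [-0.    -0.005  0.   ] | clock 3.7833 pos [555.7 135.6  46.7] F [0.2 9.7 6.4] w 40.2
[-0.59919263 97.45232912]
```

View pics/t6c.png

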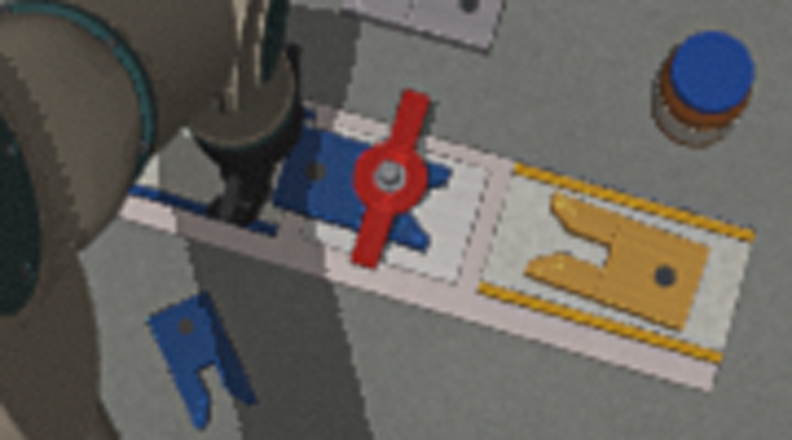

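Going well. On to contact with the spindle in small steps.

Emit:
carry_out([
  [[-0.4,0,0,0,0,0,4],[-0.7,0,0,0,0,0,4],[-0.9,0,0,0,0,0,4],[-1.1,0,0,0,0,0,4]],
])

```text
clock: 4.17
eef_pos: [553.2, 124.4, 46.3]
tool_rot: [-3.141, -0.004, 1.372]
force: [0.9, 8.2, 4.1]
width: 39.8
```

Run:
```python
from h import *
x=lambda y:(537+y*.1977,40+y*.980)
go(*x(86),47,78.6); s=read_state();print(st(s['eef_pos'],np.array([537,40]),np.radians(-11.4)))
```

```text
row cm/rad [-0.    0.08 -0.07] [-0.001 -0.004  0.   ] | clock 4.1667 pos [553.2 124.4  46.3] F [0.9 8.2 4.1] w 39.8
[-0.82118442 85.98145713]
```

Emit:
carry_out([
  [[-0.2,0,0,0,0,0,4],[-0.3,0,0,0,0,0,4],[-0.3,0,0,0,0,0,4]],
])

```text
clock: 4.42
eef_pos: [553.1, 124.2, 46.4]
tool_rot: [-3.141, -0.007, 1.373]
force: [1.1, 12.4, 2.8]
width: 40.2
```

Run:
```python
from h import *
s=read_state();print(st(s['eef_pos'],np.array([537,40]),np.radians(-11.4)),s['force'])
```

```text
[-0.84333721 85.72322388] [ 1.08415077 12.44776731  2.82062468]
```

Emit:
carry_out([
  [[-0.3,0,0,0,0,0,4],[-0.6,0,0,0,0,0,4],[-0.6,0,0,0,0,0,4]],
])

```text
clock: 4.67
eef_pos: [552.8, 123.9, 46.5]
tool_rot: [3.141, -0.013, 1.377]
force: [4.0, 23.3, -0.4]
width: 39.9
```

Run:
```python
from h import *
s=read_state();print(st(s['eef_pos'],np.array([537,40]),np.radians(-11.4)),s['force'])
snap('wrist','w7')
```

```text
[-1.06802633 85.41301643] [ 4.03744274 23.32226584 -0.41891325]
```

View pics/w7.png

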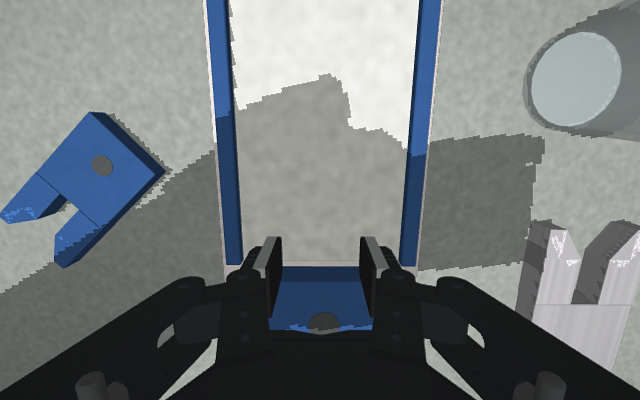

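Emit:
carry_out([
  [[1.5,0,0,0,0,0,4],[4,0,0,0,0,0,4],[6,0,-2,0,0,0,4],[7,0,-6,0,0,0,4],[7,0,-10,0,0,0,4]],
])

```text
clock: 5.13
eef_pos: [563.7, 183.5, 145.2]
tool_rot: [-3.138, 0.002, 1.374]
force: [0.8, 0.7, -0.2]
width: 39.9
```

Run:
```python
from h import *
x=lambda y:(537+y*.1977,40+y*.980)
go(*x(150),220,78.6);go(*x(-110),220,78.6)
d=snap('top','t8');crop('t8',215,155,395,255,4.4,'t8c')
```

```text
row cm/rad [ 0.39  0.19 -7.48] [-0.004  0.002  0.003] | clock 5.1333 pos [563.7 183.5 145.2] F [ 0.8  0.7 -0.2] w 39.9
row cm/rad [-25.6    0.12  -7.43] [-0.004  0.002  0.003] | clock 5.1333 pos [563.7 183.5 145.2] F [ 0.8  0.7 -0.2] w 39.9
```

View pics/t8c.png

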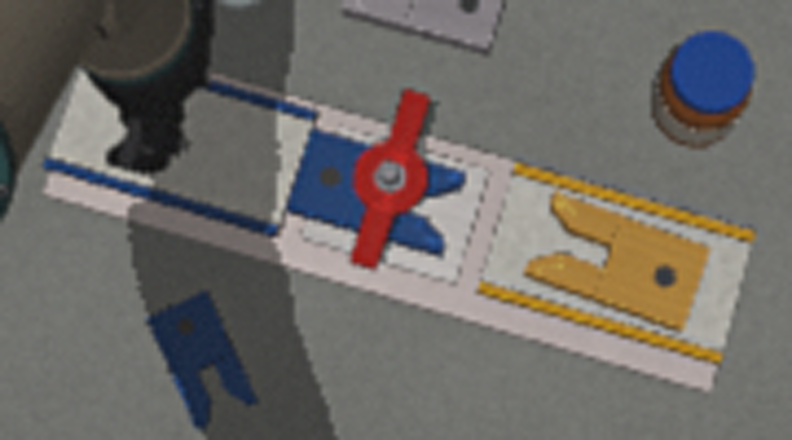

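Emit:
carry_out([
  [[0,0,-4,0,0,0,4],[-1,0,-7.5,0,0,0,4],[-5,0,-7.5,0,0,0,4],[-9,0,-7.5,0,0,0,4],[-13,0,-7.5,0,0,0,4]],
])

```text
clock: 5.6
eef_pos: [538.6, 51.7, 221.3]
tool_rot: [3.141, 0.001, 1.372]
force: [0.7, -0.6, -0.4]
width: 39.7
```

Emit:
carry_out([
  [[-4,0,0,0,0,0,4],[-8,0,0,0,0,0,4],[-12,0,0,0,0,0,4],[-12.5,0,0,0,0,0,4],[-12.5,0,0,0,0,0,4]],
])

```text
clock: 6.02
eef_pos: [512.9, -73.4, 220.9]
tool_rot: [-3.141, 0.002, 1.363]
force: [-0.3, 0.8, -0.9]
width: 40.0
```

Run:
```python
from h import *
x=lambda y:(537+y*.1977,40+y*.980)
get_image('top')
go(*x(-240),66,78.6)
s=read_state();d=snap('wrist','w9');d['T']=wT(s,d);pickle.dump(d,open('pics/w9.pkl','wb'))
```

```text
row cm/rad [-12.7    0.18  15.47] [-0.001  0.001 -0.005] | clock 6.0667 pos [513.7 -70.4 220.6] F [ 0.4  0.3 -0.4] w 39.7
```

View pics/w9.png

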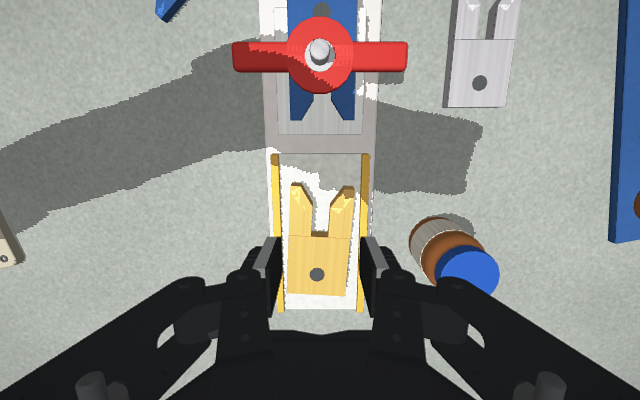

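Run:
```python
from h import *
d=load('w9');o=np.array([537,40]);y=np.radians(-11.4)
for n,u,v,z in [('sp',320,49,147),('rl',289,293,78),('rr',350,297,78),('fl',296,185,78),('fr',351,187,78),('bl',294,120,58),('br',351,120,58),('lipL',280,154,66),('lipR',362,154,66),('lipL2',284,309,66),('lipR2',360,309,66),('bartop',241,70,135),('barR',405,70,135)]:
    print(n,st(px(d,u,v,z),o,y).round(1))
for u,v in [(245,55),(400,55),(315,90),(320,85)]: print(px(d,u,v).round(1))
```

```text
sp [-0.3 -0.5]
rl [ -35.4 -226.9]
rr [  31.1 -232.1]
fl [ -24.6 -107. ]
fr [  29.5 -109.3]
bl [-26.6 -45.2]
br [ 30.1 -45.5]
lipL [-40.8 -77.9]
lipR [ 41.  -78.3]
lipL2 [ -43.3 -255.3]
lipR2 [  44.3 -255.7]
bartop [-56.8 -11.2]
barR [ 60.3 -11.8]
[482.5  51.8 124. ]
[593.8  28.1 126.9]
[528.1  17.1 127.7]
[532.5  20.  125.9]
```

Emit:
carry_out([
  [[-4,0,0,0,0,0,4],[-8,0.1,1,0,0,-0.003,4],[-12,0.2,3,0,0,-0.005,4],[-14.1,0.2,7,0,0,-0.005,4],[-14.1,0.2,10,0,0,-0.005,4]],
])

```text
clock: 6.53
eef_pos: [489.0, -211.4, 120.6]
tool_rot: [3.138, 0.004, 1.372]
force: [0.5, -0.4, -0.6]
width: 40.1
```

Run:
```python
from h import *
x=lambda y:(537+y*.1977,40+y*.980)
get_image('top')
go(*x(-254),65,78.6)
d=snap('wrist','w10')
```

```text
row cm/rad [-0.14  0.26  4.87] [-0.009  0.     0.002] | clock 6.5833 pos [ 484.9 -207.2  113.7] F [-1.6  0.9 -4.1] w 39.9
```

View pics/w10.png

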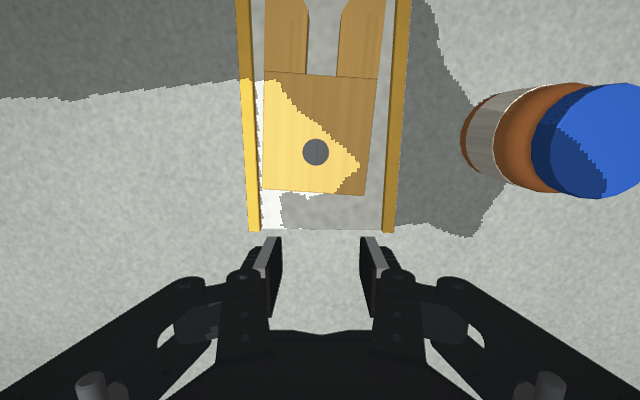

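Emit:
carry_out([
  [[-0.1,0.1,2,0,0,0,4],[-0.1,0.1,4,0,0,0,4],[-0.1,0.1,5,0,0,0,4],[-0.1,0.1,5,0,0,0,4]],
])

```text
clock: 6.97
eef_pos: [489.7, -205.8, 70.0]
tool_rot: [-3.139, -0.002, 1.379]
force: [0.1, 0.8, -0.2]
width: 39.9
```

Run:
```python
from h import *
x=lambda y:(537+y*.1977,40+y*.980)
go(*x(-240),65,78.6)
```

```text
row cm/rad [ 1.04 -0.21  0.5 ] [-0.002 -0.002  0.007] | clock 6.9667 pos [ 489.7 -205.8   70. ] F [ 0.1  0.8 -0.2] w 39.9
```

Emit:
carry_out([
  [[0,-0.1,0.4,0,0,0.007,4],[0.5,-0.1,0.4,0,0,0.007,4],[1.5,-0.1,0.4,0,0,0.007,4],[2.5,-0.1,0.4,0,0,0.007,4],[3.5,-0.1,0.4,0,0,0.007,4]],
])

```text
clock: 7.38
eef_pos: [496.2, -174.6, 67.7]
tool_rot: [3.139, 0.002, 1.368]
force: [-0.8, -6.3, 3.3]
width: 39.7
```

Run:
```python
from h import *
x=lambda y:(537+y*.1977,40+y*.980)
go(*x(-86),65,78.6);s=read_state();print(st(s['eef_pos'],np.array([537,40]),np.radians(-11.4)))
d=snap('wrist','w11')
```

```text
row cm/rad [13.24 -0.29  0.24] [ 0.003  0.002 -0.003] | clock 7.3833 pos [ 496.2 -174.6   67.7] F [-0.8 -6.3  3.3] w 39.7
[   2.41796272 -218.39062406]
```

View pics/w11.png

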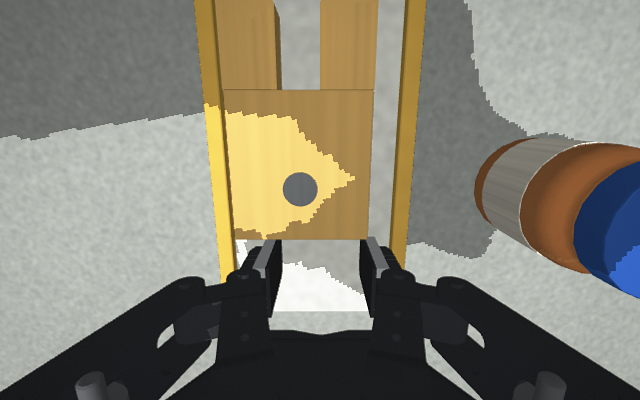

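Emit:
carry_out([
  [[1,0.2,0.1,0,0,0,4],[2,0.4,0.1,0,0,0,4],[3,0.6,0.1,0,0,0,4],[4,0.7,0.1,0,0,0,4],[5,0.8,0.1,0,0,0,4]],
])

```text
clock: 7.85
eef_pos: [513.3, -128.4, 66.7]
tool_rot: [3.14, 0.003, 1.368]
force: [-2.6, -7.4, 5.4]
width: 39.9
```

Run:
```python
from h import *
x=lambda y:(537+y*.1977,40+y*.980)
go(*x(-86),65,78.6);s=read_state();print(st(s['eef_pos'],np.array([537,40]),np.radians(-11.4)))
d=snap('wrist','w12')
```

```text
row cm/rad [ 8.37 -1.04  0.14] [ 0.002  0.003 -0.004] | clock 7.85 pos [ 513.3 -128.4   66.7] F [-2.6 -7.4  5.4] w 39.9
[  10.0163733  -169.74319811]
```

View pics/w12.png

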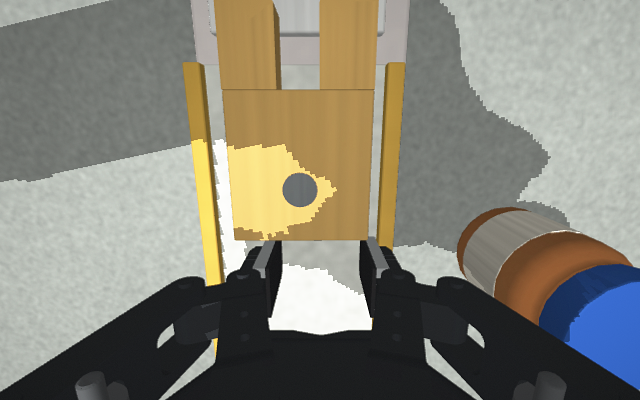

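Emit:
carry_out([
  [[0.8,0,0,0,0,-0.003,4],[1.6,0,0,0,0,-0.003,4],[2.4,0,0,0,0,-0.003,4],[3.2,0,0,0,0,-0.003,4],[4,0,0,0,0,-0.003,4]],
])

```text
clock: 8.32
eef_pos: [521.4, -89.1, 66.5]
tool_rot: [3.14, 0.003, 1.37]
force: [-1.3, -7.9, 5.9]
width: 40.0
```

Run:
```python
from h import *
x=lambda y:(537+y*.1977,40+y*.980)
go(*x(-86),65,78.6);s=read_state();print(st(s['eef_pos'],np.array([537,40]),np.radians(-11.4)))
d=snap('wrist','w13')
```

```text
row cm/rad [ 4.37 -1.03  0.13] [ 0.002  0.003 -0.001] | clock 8.3167 pos [521.4 -89.1  66.5] F [-1.3 -7.9  5.9] w 40.0
[  10.20024578 -129.64965509]
```

View pics/w13.png

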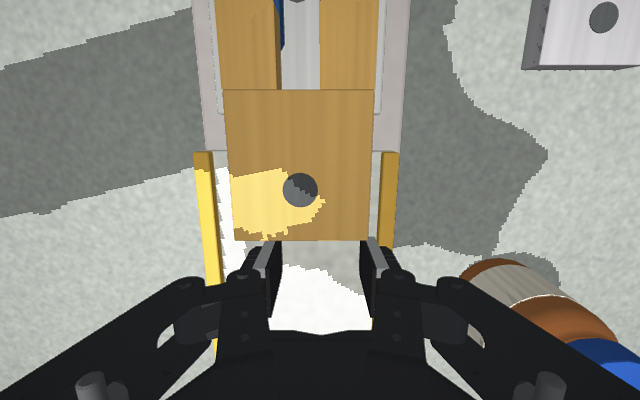

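Emit:
carry_out([
  [[0.7,0,0,0,0,0,4],[1.4,0,0,0,0,0,4],[2.1,0,0,0,0,0,4],[2.8,0,0,0,0,0,4],[3.3,0,0,0,0,0,4]],
])

```text
clock: 8.78
eef_pos: [527.5, -53.7, 65.5]
tool_rot: [-3.141, -0.0, 1.373]
force: [-0.1, -3.4, 0.3]
width: 39.8
```

Run:
```python
from h import *
x=lambda y:(537+y*.1977,40+y*.980)
go(*x(-86),65,78.6);s=read_state();print(st(s['eef_pos'],np.array([537,40]),np.radians(-11.4)))
d=snap('wrist','w14');snap('top','t14');crop('t14',215,155,395,255,4.4,'t14c')
```

```text
row cm/rad [ 0.77 -0.92  0.05] [-0.001 -0.     0.001] | clock 8.7833 pos [527.5 -53.7  65.5] F [-0.1 -3.4  0.3] w 39.8
[  9.21122065 -93.70886853]
```

View pics/w14.png

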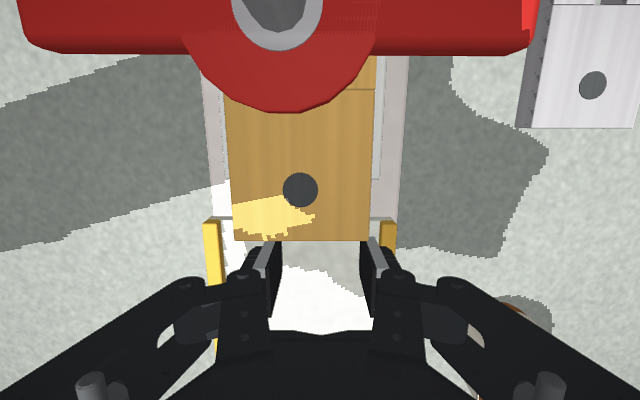

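View pics/t14c.png

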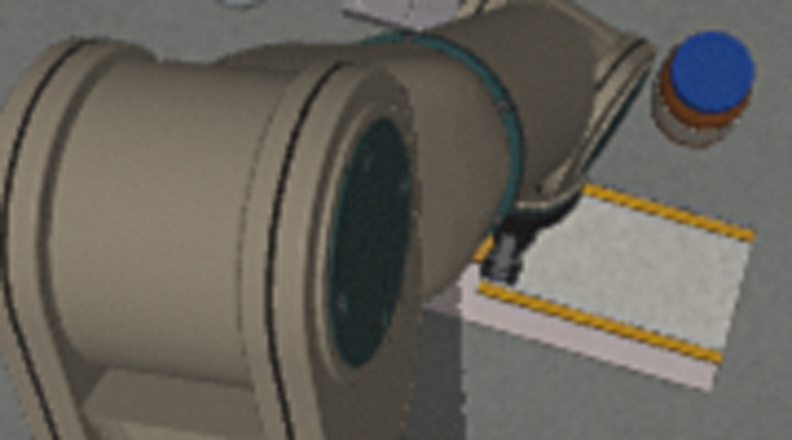

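Emit:
carry_out([
  [[0.3,0,0,0,0,0,4],[0.6,0,0,0,0,0,4],[0.8,0,0,0,0,0,4],[1.0,0,0,0,0,0,4]],
])

```text
clock: 9.22
eef_pos: [529.4, -45.9, 65.6]
tool_rot: [-3.141, 0.001, 1.371]
force: [-2.6, -10.0, -0.7]
width: 39.9
```

Run:
```python
from h import *
s=read_state();print(st(s['eef_pos'],np.array([537,40]),np.radians(-11.4)),s['force'])
```

```text
[  9.55559743 -85.73035202] [ -2.61301339 -10.0139015   -0.74369569]
```

Emit:
carry_out([
  [[0.3,0,0,0,0,0,4],[0.6,0,0,0,0,0,4],[0.7,0,0,0,0,0,4],[0.7,0,0,0,0,0,4]],
])

```text
clock: 9.55
eef_pos: [529.4, -45.7, 65.7]
tool_rot: [3.141, 0.009, 1.367]
force: [-4.3, -16.9, 0.6]
width: 40.2
```

Run:
```python
from h import *
s=read_state();print(st(s['eef_pos'],np.array([537,40]),np.radians(-11.4)),s['force'])
snap('wrist','w15')
```

```text
[  9.5364339  -85.51705127] [ -4.34948619 -16.88091868   0.60761129]
```

View pics/w15.png

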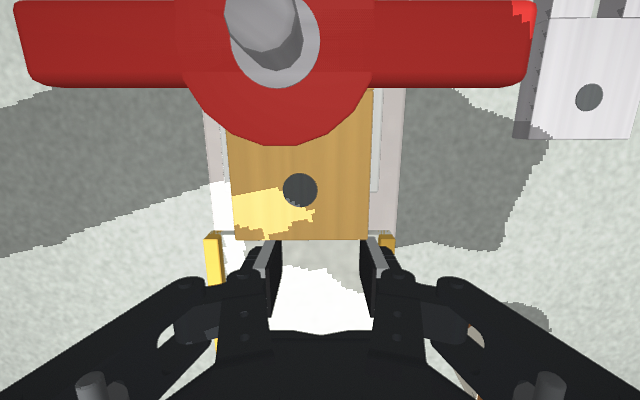

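Emit:
carry_out([
  [[-1.5,0,0,0,0,0,4],[-4,0,0,0,0,0,4],[-6,-0.5,-2,0,0,0,4],[-6,-1,-6,0,0,0,4],[-6,-1,-10,0,0,0,5]],
])

```text
clock: 10.02
eef_pos: [506.9, -95.3, 165.7]
tool_rot: [-3.136, -0.001, 1.368]
force: [0.7, 0.2, 0.4]
width: 49.1
```

Emit:
carry_out([
  [[0,0,-4,0,0,0,5],[1,0,-8,0,0,0,5],[5,0,-10,0,0,0,5],[9,0,-10,0,0,0,5],[13,0,-10,0,0,0,5]],
])

```text
clock: 10.43
eef_pos: [536.3, 34.9, 268.1]
tool_rot: [3.138, -0.004, 1.371]
force: [1.1, 0.0, -0.6]
width: 49.6
```

Run:
```python
from h import *
x=lambda y:(537+y*.1977,40+y*.980)
go(*x(0),250,78.6);go(*x(150),200,78.6)
```

```text
row cm/rad [ 0.5  -0.04  1.81] [ 0.004 -0.004 -0.001] | clock 10.4333 pos [536.3  34.9 268.1] F [ 1.1  0.  -0.6] w 49.6
row cm/rad [15.48 -0.07  6.87] [ 0.004 -0.004 -0.001] | clock 10.4333 pos [536.3  34.9 268.1] F [ 1.1  0.  -0.6] w 49.6
```

Emit:
carry_out([
  [[4,0,0,0,0,0,5],[8,0,1,0,0,0,5],[12,0,3,0,0,0,5],[13,0,4,0,0,0,5],[13,0,4,0,0,0,5]],
])

```text
clock: 10.85
eef_pos: [558.5, 166.5, 222.5]
tool_rot: [-3.136, -0.001, 1.381]
force: [-1.4, -0.0, 0.1]
width: 49.9
```

Run:
```python
from h import *
x=lambda y:(537+y*.1977,40+y*.980)
get_image('top');get_image('top')
s=read_state();d=snap('wrist','w16');d['T']=wT(s,d);pickle.dump(d,open('pics/w16.pkl','wb'))
go(*x(0),250,78.6)
crop('w16',200,150,440,350,3.3,'w16c')
snap('top','t16');crop('t16',215,155,395,255,4.4,'t16c')
```

```text
row cm/rad [-12.1    0.03  -2.4 ] [-0.     0.001 -0.001] | clock 11.0 pos [560.7 158.6 225.9] F [-0.4 -1.   0.2] w 49.9
```

View pics/w16c.png

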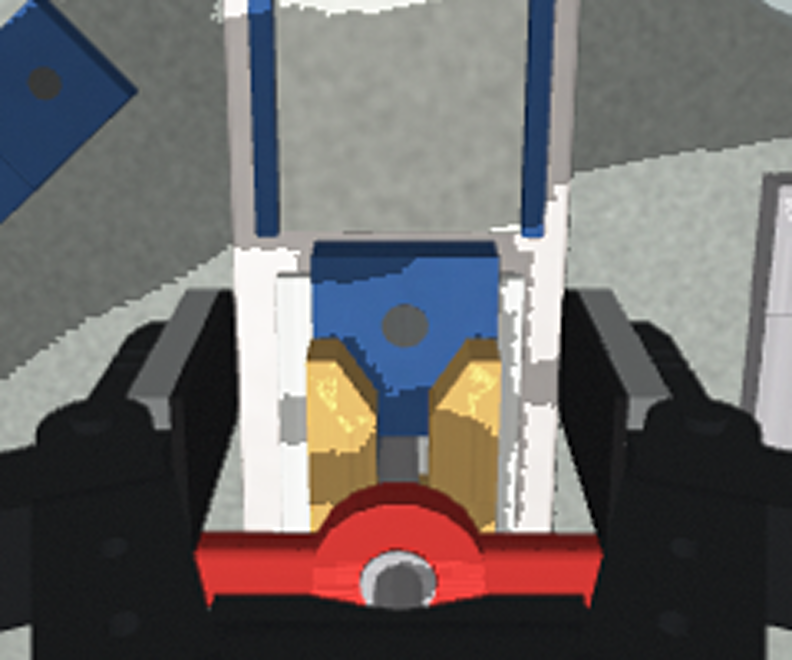

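View pics/t16c.png

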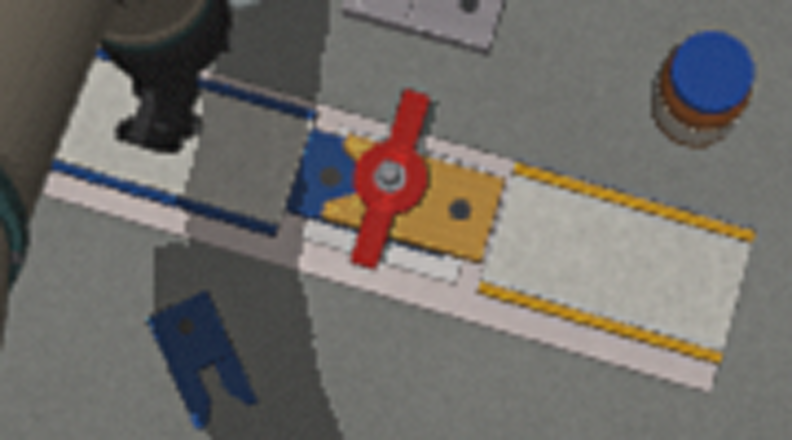

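Run:
```python
from h import *
d=load('w16');o=np.array([537,40]);y=np.radians(-11.4)
for n,u,v,z in [('bl',313,255,58),('br',498,255,58),('bl0',314,241,40),('br0',497,241,40),('gl',324,360,76),('gr',485,360,76),('gl0',324,341,58),('gr0',485,341,58),('hole',405,326,58),('shelfend',400,234,42),('lip',266,236,48),('sp',400,585,147)]:
    print(n,st(px(d,200+u/3.3,150+v/3.3,z),o,y).round(1))
```

```text
bl [-29.2  74.9]
br [33. 75.]
bl0 [-30.4  73.6]
br0 [34.5 73.7]
gl [-24.7  45.1]
gr [27.9 45.2]
gl0 [-26.1  43.4]
gr0 [29.4 43.6]
hole [ 1.8 49.1]
shelfend [ 0.1 76.9]
lip [-46.2  78.1]
sp [ 0.1 14.9]
```

Emit:
carry_out([
  [[-4,0,-2,0,0,0,5],[-8,0,-2.4,0,0,0,5],[-12.1,0,-2.4,0,0,0,5],[-12.1,0,-2.4,0,0,0,5],[-12.1,0,-2.4,0,0,0,5]],
])

```text
clock: 11.47
eef_pos: [536.6, 36.0, 251.4]
tool_rot: [3.139, -0.0, 1.362]
force: [0.3, 1.4, -0.4]
width: 50.1
```

Run:
```python
from h import *
x=lambda y:(537+y*.1977,40+y*.980)
get_image('top')
go(*x(0),135,78.6)
```

```text
row cm/rad [ 0.1  -0.04 11.58] [ 0.002 -0.001 -0.005] | clock 11.5167 pos [537.   38.8 250.8] F [-0.4  1.4 -0.2] w 50.1
```

Emit:
carry_out([
  [[0.1,0,4,0,0,-0.003,5],[0.1,0,8,0,0,-0.003,5],[0.1,0,10.5,0,0,-0.003,5],[0.1,0,11,0,0,-0.003,5],[0.1,0,11,0,0,-0.003,5]],
])

```text
clock: 11.93
eef_pos: [536.2, 42.8, 138.4]
tool_rot: [-3.138, 0.001, 1.375]
force: [0.2, -0.7, 0.5]
width: 49.7
```

Run:
```python
from h import *
x=lambda y:(537+y*.1977,40+y*.980)
go(*x(0),85,78.6)
snap('wrist','w17');snap('scene','s17');crop('s17',240,150,430,260,4,'s17c')
```

```text
row cm/rad [-0.26  0.15  5.34] [-0.003  0.001  0.004] | clock 11.9333 pos [536.2  42.8 138.4] F [ 0.2 -0.7  0.5] w 49.7
```

View pics/w17.png

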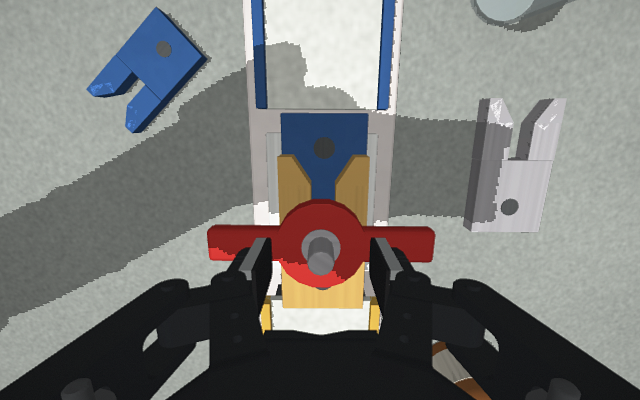

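View pics/s17c.png

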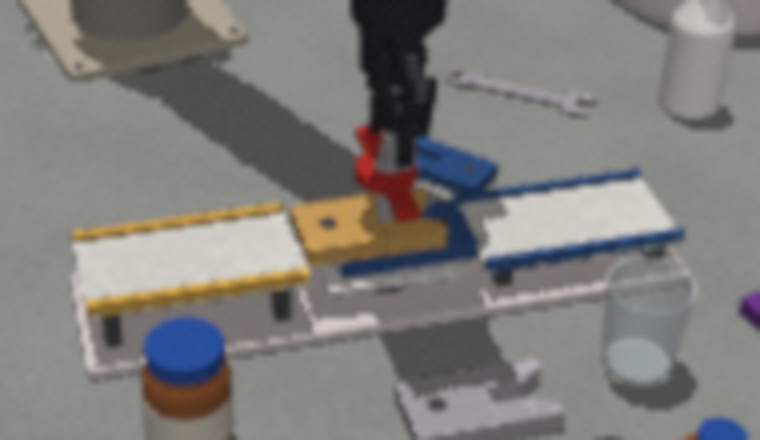

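Emit:
carry_out([
  [[0,0,0.8,0,0,0,5],[0,0,1.6,0,0,0,5],[0,0,2.4,0,0,0,5],[0,0,3.2,0,0,0,5],[0,0,4,0,0,0,5]],
])

```text
clock: 12.45
eef_pos: [538.5, 42.5, 99.9]
tool_rot: [3.139, -0.001, 1.375]
force: [1.2, 0.8, 5.3]
width: 49.9
```

Run:
```python
from h import *
x=lambda y:(537+y*.1977,40+y*.980)
go(*x(0),85,78.6)
```

```text
row cm/rad [-0.28 -0.11  1.49] [ 0.003 -0.001  0.003] | clock 12.45 pos [538.5  42.5  99.9] F [1.2 0.8 5.3] w 49.9
```

Emit:
carry_out([
  [[0,0,0.5,0,0,0,5],[0,0,0.9,0,0,0,5],[0,0,1.2,0,0,0,5],[0,0,1.4,0,0,0,5],[0,0,1.4,0,0,0,5]],
])

```text
clock: 12.87
eef_pos: [537.1, 42.1, 85.4]
tool_rot: [-3.141, 0.0, 1.375]
force: [1.0, 0.2, 2.6]
width: 50.1
```

Emit:
carry_out([
  [[0,0,0.2,0,0,0,5],[0,0,0.4,0,0,0,5],[0,0,0.4,0,0,0,5]],
])

```text
clock: 13.12
eef_pos: [537.1, 42.1, 84.9]
tool_rot: [3.141, -0.002, 1.375]
force: [-5.4, 1.3, 32.7]
width: 50.3
```

Emit:
carry_out([
  [[0,0,-1,0,0,0,5],[0,0,-4,0,0,0,5],[0,0,-8,0,0,0,5],[0,0,-12,0,0,0,5],[0,0,-16,0,0,0,5]],
])

```text
clock: 13.53
eef_pos: [534.6, 41.6, 242.3]
tool_rot: [-3.137, 0.002, 1.374]
force: [1.3, 1.3, 0.1]
width: 50.3
```

Emit:
carry_out([
  [[3,0,0,0,0,0,5],[7,0,0,0,0,0,5],[11,0,0,0,0,0,5],[15,0,0,0,0,0,5],[15,0,0,0,0,0,5]],
])

```text
clock: 13.95
eef_pos: [564.6, 199.9, 239.8]
tool_rot: [-3.137, -0.004, 1.387]
force: [-0.1, 1.1, -0.6]
width: 50.0
```

Run:
```python
from h import *
get_image('top');get_image('top');get_image('top')
s=read_state();d=snap('wrist','w18');d['T']=wT(s,d);pickle.dump(d,open('pics/w18.pkl','wb'))
crop('w18',200,150,440,350,3.3,'w18c');print(s['eef_pos'],s['force'])
snap('top','t18');crop('t18',215,155,395,255,4.4,'t18c');snap('scene','s18');crop('s18',240,150,430,260,4,'s18c')
```

```text
[564.70285987 188.64955126 240.50284318] [-0.85292989 -0.40572178  0.40441157]
```

View pics/w18c.png

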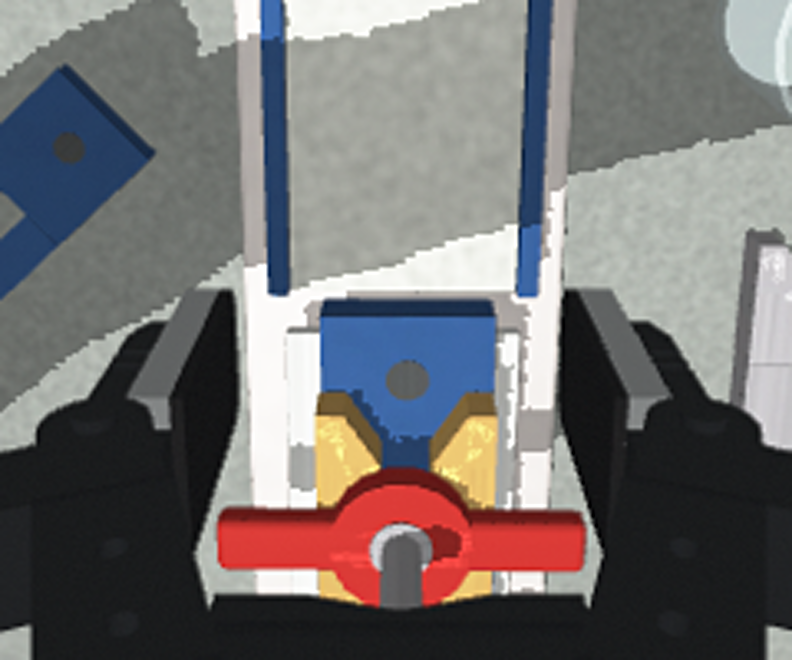

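View pics/s18c.png

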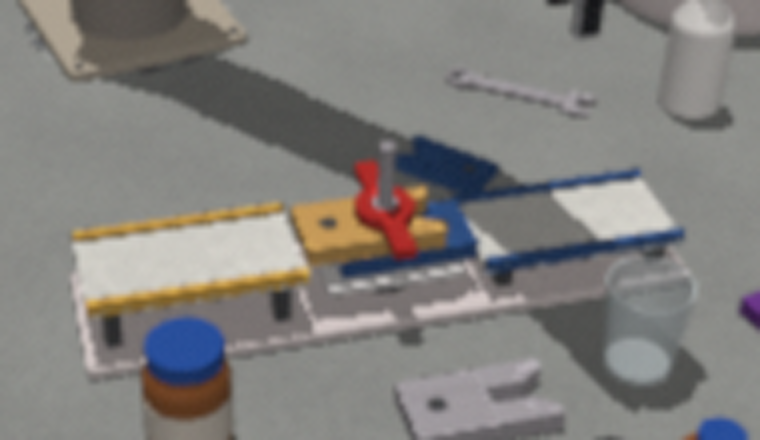

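View pics/t18.png

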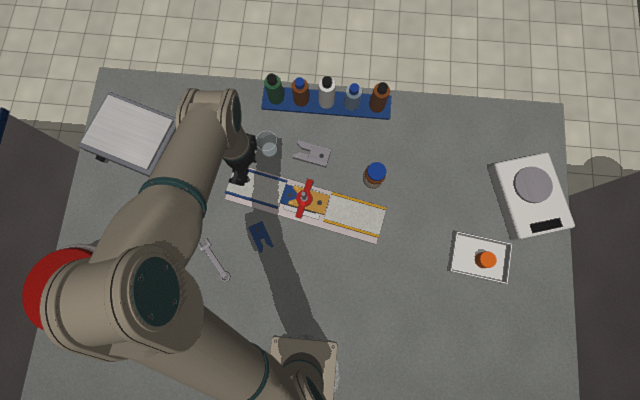

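Run:
```python
from h import *
d=load('w18');o=np.array([537,40]);y=np.radians(-11.4)
f=lambda u,v:(200+u/3.3,150+v/3.3)
for n,u,v,z in [('bl',321,317,58),('br',495,317,58),('gl',330,414,76),('gr',482,414,76)]: print(n,st(px(d,*f(u,v),z),o,y).round(1))
for u,v in [(260,540),(540,540),(360,370),(450,370),(335,440),(480,440)]: print(px(d,*f(u,v)).round(1)[2])
print(read_state()['qd'].round(3))
```

```text
bl [-29.4  74.1]
br [33.1 74.4]
gl [-25.3  45.4]
gr [27.8 45.7]
88.2
88.8
58.6
58.8
382.9
75.8
[ 0.005 -0.003 -0.004 -0.008 -0.005 -0.002 -0.002]
```

Bar top is at 88 mm, as expected. The blue plate's top is at 58 mm and the brass plate's at 76 mm, and both are square and home. Handing in.

```bash
python3 -c "
from cell import finish_job
print(finish_job())"
```

```text
the job is handed in; nothing more can be done
None
```

The weight carrier is loaded and the job is handed in, at about 14 s on the robot's clock. I slid the larger blue plate from the low shelf home on the spindle, then slid the brass plate on top of it. I then pressed the red hold-down until it met the brass plate; the force rose to 33 N with no further travel. I lifted neither plate, pushing each on its rear face with two fingertips.

The last camera checks, with the arm clear:

| Check | Measured | Expected |
|---|---|---|
| Blue rear face, from the spindle | 74–75 mm | 75 mm |
| Brass front edge, from the spindle | 45–46 mm | 45 mm |
| Blue top, above the bench | 58–59 mm | 58 mm |
| Brass top, above the bench | 76 mm | 76 mm |
| Bar top, above the bench | 88–89 mm | 88 mm |

- **Square:** both plates read square to the station, within 0.3 mm from side to side.
- **Rest of the bench:** it looked undisturbed in the last pictures, though I compared those by eye rather than measuring.
- **Readings that disagreed:**
  - The first estimate of the spindle position from the top camera was about 5 mm off the wrist view's. I used a position close to the wrist view's, and a later wrist picture confirmed it within 1 mm.
  - One depth reading, aimed at the left brass prong, came out at 383 mm. It probably hit the gripper, so I ignored it.

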